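# Find the cobbler's tin that rattles

### The job

One of the three closed steel tins on the cobbler's bench has a loose steel piece inside; the other two are packed tight. Pick the tins up and shake them gently along their length, so that a loose piece slides from end to end, to feel which one it is; then set that one flat in the aluminium tray and leave the other two standing upright on the bench outside the tray. Do not drop the tins or fling them about, and do not disturb the other things on the bench.

Things in the scene. Friction and masses are not known exactly. Their poses are not given: they have to be found in the camera images.
- tin_a_mid (a point): one of three look-alike closed plain steel tins with a dark lid seam, 150 mm long (its x axis) x 48 wide (y) x 55 high (z), standing on its base. The point is its centre, 27.5 mm above the base. Rigid sides, gripped across the 48 mm. Each weighs 0.2 to 0.45 kg without the loose piece and they differ, so weight does not tell them apart. Keep tins below 1 m/s, do not drop them.
- tin_b_mid (a point): second tin: same size, look, point and axes as the first. One of the three, a different one each time, holds a loose steel puck of 0.16 kg, 34 mm across, lying near the tin's middle at first and free to slide up to 53 mm either way along the tin. The other two tins hold nothing that moves.
- tin_c_mid (a point): third tin: as the others. The puck rests while its tin is level and moved smoothly, and slides once the tin is tipped endwise by over about 10 degrees: 20 to 25 degrees for half a second takes it to the low end, where it stays when the tin is levelled. From one end to the other this shifts the moment on the hand by about 0.16 N m.
- tray: shallow open aluminium tray fixed to the bench, 220 mm long (x axis) x 145 mm wide (y), rim 22 mm high, walls and floor 4 mm thick (inside 212 x 137 mm); origin at the centre of its underside, on the bench top. Other things about, to be left alone: a hammer, a polish tin and a rubber heel (under 45 mm high) between robot and tins; brush, spool, jar, shoe and shoe last (up to 110 mm high) beyond them.
Mind the look-alikes: they are no part of the job. Leave any pink or purple look-alike of the part that bears tin_c_mid alone.

How it is judged (in metres and radians):
On the way, in this order (a step that is already met when the one before it is completed fails the run):
1. the loose piece slides to one end of its tin while its tin is held clear of the bench (((distance between puck_c0 and tin_a_mid below 0.06 m and height (world z) of tin_a_mid above 0.06 m and (x of puck_c0 in the frame of tin_a_mid above 0.035 m or x of puck_c0 in the frame of tin_a_mid below -0.035 m)) or (distance between puck_c0 and tin_b_mid below 0.06 m and height (world z) of tin_b_mid above 0.06 m and (x of puck_c0 in the frame of tin_b_mid above 0.035 m or x of puck_c0 in the frame of tin_b_mid below -0.035 m)) or (distance between puck_c0 and tin_c_mid below 0.06 m and height (world z) of tin_c_mid above 0.06 m and (x of puck_c0 in the frame of tin_c_mid above 0.035 m or x of puck_c0 in the frame of tin_c_mid below -0.035 m)))), for 0.04 s.
2. the loose piece comes back through the middle while its tin is held clear of the bench (((distance between puck_c0 and tin_a_mid below 0.06 m and height (world z) of tin_a_mid above 0.06 m and x of puck_c0 in the frame of tin_a_mid between -0.025 and 0.025 m) or (distance between puck_c0 and tin_b_mid below 0.06 m and height (world z) of tin_b_mid above 0.06 m and x of puck_c0 in the frame of tin_b_mid between -0.025 and 0.025 m) or (distance between puck_c0 and tin_c_mid below 0.06 m and height (world z) of tin_c_mid above 0.06 m and x of puck_c0 in the frame of tin_c_mid between -0.025 and 0.025 m))).
3. the loose piece slides to an end again while its tin is held clear of the bench (((distance between puck_c0 and tin_a_mid below 0.06 m and height (world z) of tin_a_mid above 0.06 m and (x of puck_c0 in the frame of tin_a_mid above 0.035 m or x of puck_c0 in the frame of tin_a_mid below -0.035 m)) or (distance between puck_c0 and tin_b_mid below 0.06 m and height (world z) of tin_b_mid above 0.06 m and (x of puck_c0 in the frame of tin_b_mid above 0.035 m or x of puck_c0 in the frame of tin_b_mid below -0.035 m)) or (distance between puck_c0 and tin_c_mid below 0.06 m and height (world z) of tin_c_mid above 0.06 m and (x of puck_c0 in the frame of tin_c_mid above 0.035 m or x of puck_c0 in the frame of tin_c_mid below -0.035 m)))), for 0.04 s.
At the end, for the whole second after the job is handed in: The rattling tin lies on its base in the tray (centre within 50 mm along, 55 mm across of the tray centre, at most 40 mm above its underside); the other two stand on their bases on the bench (centre 20 to 36 mm up), centres outside the tray; all tilted under 0.1 rad and at rest (((distance between puck_c0 and tin_a_mid below 0.06 m and x of tin_a_mid in the frame of tray between -0.05 and 0.05 m and y of tin_a_mid in the frame of tray between -0.055 and 0.055 m and z of tin_a_mid in the frame of tray below 0.04 m and linear speed of each of tin_a, tin_b, tin_c below 0.02 m/s and angle between each of tin_a_mid, tin_b_mid, tin_c_mid's own z axis and vertical below 0.1 rad and not (x of tin_b_mid in the frame of tray between -0.11 and 0.11 m and y of tin_b_mid in the frame of tray between -0.0725 and 0.0725 m) and height (world z) of tin_b_mid between 0.02 and 0.036 m and not (x of tin_c_mid in the frame of tray between -0.11 and 0.11 m and y of tin_c_mid in the frame of tray between -0.0725 and 0.0725 m) and height (world z) of tin_c_mid between 0.02 and 0.036 m) or (distance between puck_c0 and tin_b_mid below 0.06 m and x of tin_b_mid in the frame of tray between -0.05 and 0.05 m and y of tin_b_mid in the frame of tray between -0.055 and 0.055 m and z of tin_b_mid in the frame of tray below 0.04 m and linear speed of each of tin_b, tin_a, tin_c below 0.02 m/s and angle between each of tin_b_mid, tin_a_mid, tin_c_mid's own z axis and vertical below 0.1 rad and not (x of tin_a_mid in the frame of tray between -0.11 and 0.11 m and y of tin_a_mid in the frame of tray between -0.0725 and 0.0725 m) and height (world z) of tin_a_mid between 0.02 and 0.036 m and not (x of tin_c_mid in the frame of tray between -0.11 and 0.11 m and y of tin_c_mid in the frame of tray between -0.0725 and 0.0725 m) and height (world z) of tin_c_mid between 0.02 and 0.036 m) or (distance between puck_c0 and tin_c_mid below 0.06 m and x of tin_c_mid in the frame of tray between -0.05 and 0.05 m and y of tin_c_mid in the frame of tray between -0.055 and 0.055 m and z of tin_c_mid in the frame of tray below 0.04 m and linear speed of each of tin_c, tin_a, tin_b below 0.02 m/s and angle between each of tin_c_mid, tin_a_mid, tin_b_mid's own z axis and vertical below 0.1 rad and not (x of tin_a_mid in the frame of tray between -0.11 and 0.11 m and y of tin_a_mid in the frame of tray between -0.0725 and 0.0725 m) and height (world z) of tin_a_mid between 0.02 and 0.036 m and not (x of tin_b_mid in the frame of tray between -0.11 and 0.11 m and y of tin_b_mid in the frame of tray between -0.0725 and 0.0725 m) and height (world z) of tin_b_mid between 0.02 and 0.036 m))); the robot touches nothing.
It fails at once if a tin is dropped or flung (faster than 1.2 m/s) (linear speed of any of tin_a, tin_b, tin_c above 1.2 m/s).
It fails at once if a bystander is moved by more than 30 mm (distance of any of hammer_c0, polish_c0, brush_c0, spool_c0, glue_c0, heel_c0, shoe_c0, last_c0 from where it was at the start of the episode above 0.03 m).
It also fails if it takes over 72 s, if anything falls off the work surface, if the arm or the gripper's body presses on something with over 40 N, if the wrist force passes 120 N, or if a joint passes its speed limit or range.

### The arm

A 6-joint arm with a two-finger parallel gripper is mounted at the origin on the work surface. World frame = base frame: x ahead of the robot, y to its left, z up, the work surface at z = 0. Lengths are in mm, angles in rad, forces in N, time in s.
With the tool pointing down it reaches from about 400 to 925 mm from the base axis. Payload 12.5 kg.
Tool frame: the origin (TCP) lies on the mounting face of the last link; the fingertips stand 190 mm ahead of it and the grasp point (between the pads) lies 171 mm ahead of it; z points along the fingers, y is the line along which they close (so a half turn about z gives the same grasp; the last joint's range is limited). The gripper opens to 95 mm and grips with 3 to 60 N. Pads are 20 mm wide; open, the fingers measure 119 mm over their backs; the gripper's body (75 mm by 180 mm) begins 59 mm behind the grasp point.
Start: joints at [1.214, 0.491, 1.559, -0, 1.092, -0.106], TCP at [155.088, 605.452, 404.761] pointing down, gripper open.
Joint ranges: [-3.1, 3.1], [-0.84, 2.19], [0.05, 2.79], [-1.13, 4.28], [0.06, 2.93], [-2.69, 2.69]. Speed limits (rad/s): [2.22, 2.22, 2.79, 3.14, 3.14, 3.14].

### API

Orientations are given as [roll, pitch, yaw] about the fixed x, y, z axes, in that order (R = Rz(yaw) Ry(pitch) Rx(roll)).
In Python, from cell import env gives the robot as it stands.
- The arm moves only by the tool carry_out, never from a script. Its argument "series" is a list of rows, each a list of 5 numbers: the shift along the tool's x, y, z in m, then the turn about the tool's z in degrees, then the opening, from 0 (shut) to 1 (fully open). A call has 1 to 20 rows; each row is the pose to reach, as a shift and turn from the pose commanded when the call began, along the tool's axes at that moment; what a row does not reach only later rows make up. A row lasts 1/8 s, in which the tool goes at most 62.5 mm and 10.7 degrees, less where a joint would pass 70% of its speed; a pose out of reach is approached as far as the arm can. A call with a gripper value outside its range is refused whole. The fingers move at their own pace and stop on an object; the grip force is fixed at half the most. Time passes only in rows, so rows that repeat a pose let the fingers close. It gives the time, the measured TCP pose, the force, the opening and the grip force at its end, in the units of the state.
- env.state(): the state, without advancing time (a new reading comes with each control period).
- env.read_camera(name): name is "scene" or "top"; returns (picture, depth): 400x640x3 uint8, red, green, blue; 400x640 float32, mm along the optical axis (not along the pixel's ray), 0 where there is no reading.
- env.get_calibration(name): a dict with "intrinsics" (3x3 intrinsics, pixels), "cam_to_world" (4x4, takes a point from camera to world coordinates). Camera axes: x right, y up, looking along -z (the intrinsics and any distortion apply to the point x, -y, -z); pixel columns grow to the right and rows downward; lengths in mm; the calibration is good to about 2 mm. A picture is of the moment at which its call begins. get_calibration takes no time and is no camera call.
- env.job_done(): hands the job in; it is judged then, once.
The state is a dict: "t": time; "joints": joint angles; "qvel": joint speeds; "tau": joint torques, N m; "eef_pos": TCP position; "tcp_rot": TCP orientation; "ft_force": force on the tool from outside, world axes, zero at the start; "moment": the same for the moment, N m; "opening": opening from 0.0 (shut) to 1.0 (fully open); "grip_force": force on a finger pad.
Only numpy, scipy, OpenCV 4.12 (cv2) and the standard library are available. Lean on these libraries where they do the work, as an engineer would, in place of code of your own. Each camera call takes 0.05 s, during which the arm holds its last target. There are 200 camera calls.

## Working session

There is one attempt and no reset: what is moved stays moved. The work goes in short steps, Python scripts to look and compute and a tool call to move; the robot and the scene stay as the last step left them, time stands still between calls to the robot, and variables do not carry over. Pictures are saved under pics/ and viewed, at most 10 in all, crops included, and the job is handed in when it is done.

Besides the shell and the picture viewer there is one more tool, called as name(argument=value, ...) on one line, values as JSON. carry_out: Moves the arm, as the interface text tells. Its arguments: {"type":"object","properties":{"series":{"type":"array","items":{"type":"array","items":{"type":"number"}}}},"required":["series"]}

```bash
mkdir -p pics; ls
python3 - <<'E'
from cell import env
import cv2,numpy as np
for n in("scene","top"):
    p,d=env.read_camera(n); np.savez(f"{n}0.npz",p=p,d=d); cv2.imwrite(f"pics/{n}0.png",p[...,::-1])
    c=env.get_calibration(n); print(c["intrinsics"],c["cam_to_world"],{k for k in c})
print(env.state())
E
```

```text
pics
[[449.07111306   0.         313.64602516]
 [  0.         449.07111306 204.9190947 ]
 [  0.           0.           1.        ]] [[-8.84314370e-01 -3.25096796e-01  3.35112172e-01  1.00231249e+03]
 [ 4.66663783e-01 -6.37883611e-01  6.12641341e-01  8.08647026e+02]
 [ 1.45948252e-02  6.98152256e-01  7.15800544e-01  1.03568998e+03]
 [ 0.00000000e+00  0.00000000e+00  0.00000000e+00  1.00000000e+00]] {'intrinsics', 'cam_to_world'}
[[485.32447164   0.         322.33021154]
 [  0.         485.32447164 202.97181312]
 [  0.           0.           1.        ]] [[ 4.65201511e-02  9.76732636e-01 -2.09354325e-01  2.70930377e+02]
 [-9.98916949e-01  4.56751611e-02 -8.87178678e-03 -8.27966458e+01]
 [ 8.96928812e-04  2.09540300e-01  9.77799600e-01  1.23925122e+03]
 [ 0.00000000e+00  0.00000000e+00  0.00000000e+00  1.00000000e+00]] {'intrinsics', 'cam_to_world'}
{'t': 0.1, 'joints': array([ 1.21440198e+00,  4.91448906e-01,  1.55940817e+00,  8.60254129e-06,
        1.09173675e+00, -1.05591369e-01]), 'qvel': array([ 3.33942969e-04, -2.36509350e-04,  1.13073264e-03, -5.74075571e-05,
        6.34885497e-04, -8.59150213e-04]), 'tau': array([ 3.14053912e-03, -6.13623548e+01, -2.58608025e+01,  6.94631576e-02,
        4.70030098e-02, -5.17967237e-05]), 'eef_pos': array([155.06968508, 605.40964479, 404.24462487]), 'tcp_rot': array([-3.14059786e+00, -1.13106932e-04,  2.89078565e+00]), 'ft_force': array([-0.92899078,  1.12628308,  0.45749062]), 'moment': array([ 0.0138134 , -0.02580106,  0.02111517]), 'grip_force': 0.0, 'opening': 1.001137895309924}
```

View pics/top0.png

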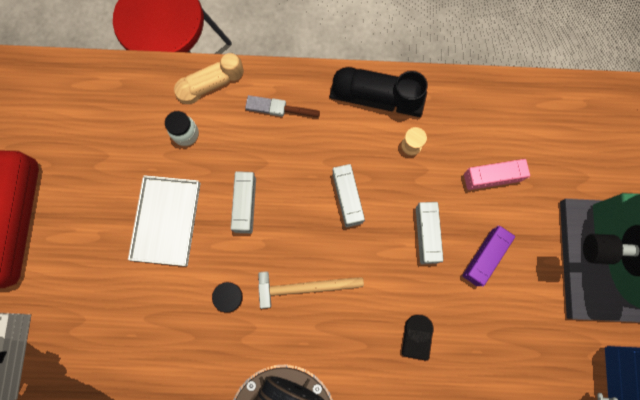

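View pics/scene0.png

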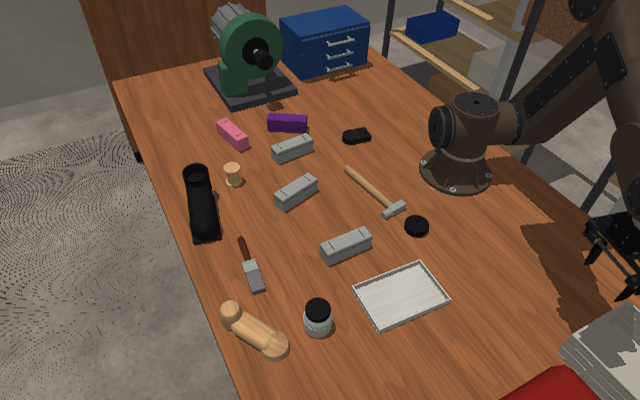

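Top view: the steel-grey tins are at (243,203), (348,195) and (429,233). The look-alikes are pink (496,175) and purple (489,256), which I leave alone. The tray is at (165,221), the hammer head at (264,290) and the brush at (265,105). In the scene view the grey tins are at (346,245), (296,191) and (292,149). I choose the three grey ones.

```bash
cat > h.py <<'E'
import numpy as np,cv2
from cell import env
def look(n):
    p,d=env.read_camera(n); return p,d,world(n,d)
def world(n,d):
    c=env.get_calibration(n);K=c["intrinsics"];T=c["cam_to_world"]
    v,u=np.mgrid[:400,:640]
    P=np.stack([(u-K[0,2])/K[0,0]*d,-(v-K[1,2])/K[1,1]*d,-d],-1)
    return P@T[:3,:3].T+T[:3,3]
def tins(p,W,zlo=45,zhi=65,amin=300):
    hsv=cv2.cvtColor(p,cv2.COLOR_RGB2HSV)
    m=((hsv[...,1]<60)&(hsv[...,2]>70)&(W[...,2]>zlo)&(W[...,2]<zhi)).astype(np.uint8)
    n,l,s,c=cv2.connectedComponentsWithStats(m); out=[]
    for i in range(1,n):
        if s[i,4]<amin: continue
        P=W[l==i]; r=cv2.minAreaRect(P[:,:2].astype(np.float32))
        b=cv2.boxPoints(r); e=max((b[1]-b[0],b[2]-b[1]),key=np.linalg.norm)
        a=np.degrees(np.arctan2(e[1],e[0]))%180
        out.append((np.round(c[i]),np.round(r[0],1),np.round(r[1],1),round(a,1),round(np.median(P[:,2]),1)))
    return out
def show(n):
    p,d,W=look(n)
    for t in tins(p,W): print(n,*t)
    return p,d,W
E
python3 - <<'E'
from h import *
for n in("top","scene"):
    f=np.load(n+"0.npz"); W=world(n,f["d"])
    for t in tins(f["p"],W): print(n,*t)
    if n=="top":
        hsv=cv2.cvtColor(f["p"],cv2.COLOR_RGB2HSV)
        m=((hsv[...,1]<60)&(hsv[...,2]>70)); m[:,:110]=0;m[:,205:]=0;m[:165]=0;m[280:]=0
        r=cv2.minAreaRect(W[m][:,:2].astype(np.float32)); b=cv2.boxPoints(r);print("tray",r,b,np.median(W[m][:,2]))
        H=(W[...,2]>15)&(W[...,2]<200)
        k,l,s,c=cv2.connectedComponentsWithStats(H.astype(np.uint8))
        for i in range(1,k):
            if s[i,4]>150: print(np.round(c[i]),np.round(np.median(W[l==i],0)),np.round(W[l==i].min(0)),np.round(W[l==i].max(0)))
p=np.load("top0.npz")["p"][150:280,210:540]
cv2.imwrite("pics/crop.png",cv2.resize(p,None,fx=2.4,fy=2.4)[...,::-1])
E
```

```text
top [348. 194.] [ 552.7 -135.5] [148.3  47. ] 15.8 55.2
top [242. 201.] [522.  129.2] [148.1  49.1] 0.3 55.4
top [430. 232.] [ 466.1 -342. ] [149.1  48.3] 4.9 55.1
top [ 10. 357.] [125.  640.8] [ 10.9 192.2] 179.8 56.0
tray ((436.201416015625, 154.2530059814453), (527.6185913085938, 235.89578247070312), 79.20497131347656) [[ 270.93036  -82.79663]
 [ 502.65155 -126.97897]
 [ 601.4725   391.30264]
 [ 369.75128  435.485  ]] 5.207820086459151
[209.  77.] [858. 248.  39.] [796. 162.  15.] [922. 344.  72.]
[382.  89.] [ 830. -214.   73.] [ 783. -335.   15.] [906. -80. 118.]
[276. 106.] [791.  71.  19.] [770. -51.  15.] [821. 148.  27.]
[181. 127.] [700. 296.  83.] [673. 267.  15.] [742. 337.  93.]
[415. 138.] [ 703. -300.   65.] [ 678. -329.   16.] [ 734. -275.   73.]
[ 15. 210.] [476. 674.  79.] [282. 665.  15.] [622. 732. 106.]
[497. 173.] [ 623. -511.   55.] [ 589. -594.   15.] [ 663. -438.   62.]
[348. 195.] [ 549. -135.   55.] [ 476. -178.   15.] [630. -92.  61.]
[243. 201.] [520. 126.  55.] [448. 104.  15.] [599. 154.  64.]
[163. 219.] [471. 341.  22.] [359. 251.  15.] [584. 407.  29
[... 203 characters left out ...]
1. -431.   63.]
[302. 287.] [320. -24.  24.] [ 264. -182.   15.] [352.  78.  34.]
[227. 296.] [286. 152.  26.] [250. 115.  15.] [323. 188.  32.]
[ 11. 352.] [140. 639.  53.] [ 24. 635.  15.] [222. 678.  97.]
[418. 337.] [ 210. -318.   24.] [ 160. -355.   16.] [ 266. -281.   31.]
[622. 373.] [ 157. -771.   81.] [  93. -842.   15.] [ 213. -729.  149.]
[301. 384.] [103. -51. 156.] [  60. -102.   15.] [128.  42. 200.]
[256. 386.] [84. 64. 18.] [50. 26. 15.] [117.  94. 200.]
scene [291. 143.] [ 468.9 -339.8] [151.3  52.8] 2.7 54.4
scene [295. 187.] [ 555.  -132.6] [150.3  49.2] 15.0 54.5
scene [345. 241.] [525.5 131. ] [149.5  50.2] 0.6 54.6
scene [595. 371.] [220.1 719.4] [ 11.1 156.6] 90.2 56.1
```

View pics/crop.png

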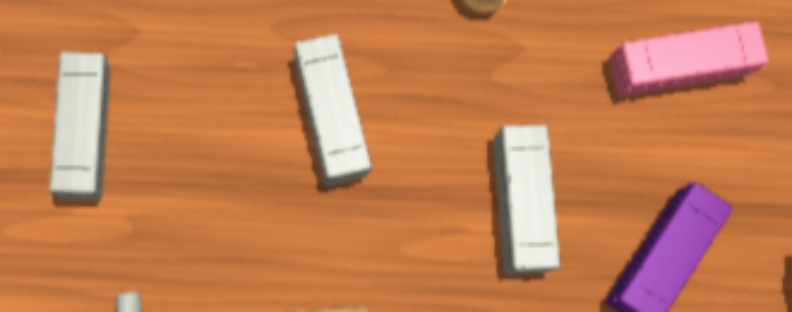

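The crop confirms three plain grey tins with dark seams. Next I work out the tray and the first move.

```bash
cat >> h.py <<'E'
def go(x,y,z,yaw,s=None):
    """tool-frame shift (m) and turn (deg) from present pose to TCP x,y,z (mm), tin-axis yaw (deg, mod 180)"""
    from scipy.spatial.transform import Rotation as R
    s=s or env.state(); Q=R.from_euler("xyz",s["tcp_rot"])
    sh=Q.inv().apply(np.array([x,y,z])-s["eef_pos"])/1000
    yw=np.degrees(s["tcp_rot"][2]); t=-((yaw-yw+90)%180-90)
    print("go",np.round(sh,4),"turn",round(t,1),"yaw now",round(yw,1))
E
python3 - <<'E'
from h import *
for n,box in(("top",(115,210,165,280)),("scene",(340,460,250,345))):
    f=np.load(n+"0.npz"); W=world(n,f["d"]); u0,u1,v0,v1=box
    m=np.zeros((400,640),bool); m[v0:v1,u0:u1]=1
    hsv=cv2.cvtColor(f["p"],cv2.COLOR_RGB2HSV)
    m&=(hsv[...,1]<70)&(hsv[...,2]>60)&(W[...,2]>-3)&(W[...,2]<40)
    k,l,s,c=cv2.connectedComponentsWithStats(m.astype(np.uint8)); i=1+s[1:,4].argmax()
    P=W[l==i]; r=cv2.minAreaRect(P[:,:2].astype(np.float32)); print(n,r,cv2.boxPoints(r).round())
go(523.5,130,400,0.5)
E
```

```text
top ((471.0182800292969, 334.4266357421875), (156.003173828125, 221.1957550048828), 87.20919799804688) [[357. 262.]
 [578. 251.]
 [585. 407.]
 [364. 418.]]
scene ((472.78662109375, 332.1338806152344), (147.35772705078125, 222.9142303466797), 86.74867248535156) [[357. 265.]
 [580. 252.]
 [588. 399.]
 [366. 412.]]
go [-0.4749 -0.3691  0.0046] turn -14.9 yaw now 165.6
```

carry_out(series=[[-0.475, -0.369, 0.0, -14.9, 1], [-0.475, -0.369, 0.0, -14.9, 1], [-0.475, -0.369, 0.0, -14.9, 1], [-0.475, -0.369, 0.0, -14.9, 1], [-0.475, -0.369, 0.0, -14.9, 1], [-0.475, -0.369, 0.0, -14.9, 1], [-0.475, -0.369, 0.0, -14.9, 1], [-0.475, -0.369, 0.0, -14.9, 1], [-0.475, -0.369, 0.0, -14.9, 1], [-0.475, -0.369, 0.0, -14.9, 1], [-0.475, -0.369, 0.0, -14.9, 1], [-0.475, -0.369, 0.0, -14.9, 1]])

```text
t: 1.6
eef_pos: [523.2, 130.4, 404.4]
tcp_rot: [3.141, -0.001, -3.133]
ft_force: [-0.3, -0.5, -0.1]
opening: 1.001
grip_force: 0.0
```

Run:
```python
from h import *
show("scene"); s=env.state(); print(s["t"],s["eef_pos"],s["tcp_rot"],s["ft_force"],s["moment"]); go(523.5,130,199,0.5)
```

```text
scene [291. 143.] [ 469.8 -339.6] [149.2  52.5] 5.7 54.5
scene [295. 187.] [ 554.4 -134. ] [151.3  51.1] 16.4 54.5
scene [345. 241.] [526.3 131.1] [148.7  50. ] 0.9 54.6
scene [595. 371.] [220.  719.3] [ 10.2 156.8] 90.2 56.6
1.65 [523.03822518 130.85867956 404.60311911] [ 3.14139566e+00 -6.22253766e-04 -3.13160631e+00] [-0.4161911   0.42178854 -0.26453855] [ 0.00941886 -0.00801476 -0.04243671]
go [-0.0006 -0.0009  0.2056] turn 0.1 yaw now -179.4
```

carry_out(series=[[-0.001, 0, 0.06, 0, 1], [-0.001, 0, 0.12, 0, 1], [-0.001, 0, 0.17, 0, 1], [-0.001, 0, 0.195, 0, 1], [-0.001, 0, 0.205, 0, 1], [-0.001, 0, 0.205, 0, 1], [-0.001, 0, 0.205, 0, 0], [-0.001, 0, 0.205, 0, 0], [-0.001, 0, 0.205, 0, 0], [-0.001, 0, 0.205, 0, 0], [-0.001, 0, 0.205, 0, 0], [-0.001, 0, 0.205, 0, 0]])

```text
t: 3.15
eef_pos: [524.7, 130.1, 199.8]
tcp_rot: [3.142, 0.0, -3.132]
ft_force: [-0.4, -0.7, 1.0]
opening: 0.502
grip_force: 30.0
```

carry_out(series=[[0, 0, -0.01, 0, 0], [0, 0, -0.03, 0, 0], [0, 0, -0.06, 0, 0], [0, 0, -0.09, 0, 0], [0, 0, -0.12, 0, 0], [0, 0, -0.14, 0, 0], [0, 0, -0.15, 0, 0], [0, 0, -0.15, 0, 0], [0, 0, -0.15, 0, 0], [0, 0, -0.15, 0, 0]])

```text
t: 4.4
eef_pos: [524.6, 130.1, 349.0]
tcp_rot: [-3.142, -0.001, -3.132]
ft_force: [1.2, -0.3, -3.1]
opening: 0.504
grip_force: 30.0
```

```bash
cat >> h.py <<'E'
def mom(k=6):
    """mean force/moment in tool axes over k control periods (a camera call passes the time)"""
    from scipy.spatial.transform import Rotation as R
    F=[];M=[]
    for _ in range(k):
        env.read_camera("top"); s=env.state(); Q=R.from_euler("xyz",s["tcp_rot"]).inv()
        F.append(Q.apply(s["ft_force"]));M.append(Q.apply(s["moment"]))
    print("t",s["t"],"F",np.mean(F,0).round(2),"M",np.mean(M,0).round(3),"sd",np.std(M,0).round(3),s["eef_pos"].round(1),"open",round(s["opening"],3))
E
python3 -c "
from h import *
mom()"
```

```text
t 4.7 F [0.17 0.26 2.45] M [-0.033 -0.012  0.029] sd [0.034 0.024 0.027] [524.7 130.1 349.6] open 0.505
```

carry_out(series=[[-0.062, 0, 0, 0, 0], [-0.124, 0, 0, 0, 0], [-0.17, 0, 0, 0, 0], [-0.202, 0, 0, 0, 0], [-0.222, 0, 0, 0, 0], [-0.23, 0, 0, 0, 0], [-0.23, 0, 0, 0, 0], [-0.23, 0, 0, 0, 0], [-0.23, 0, 0, 0, 0]])

```text
t: 5.82
eef_pos: [754.2, 132.3, 350.1]
tcp_rot: [3.141, 0.0, -3.132]
ft_force: [0.2, -0.2, -3.1]
opening: 0.5
grip_force: 30.0
```

```bash
python3 -c "
from h import *
mom()"
```

```text
t 6.125 F [ 0.03 -0.06  3.22] M [-0.025 -0.022  0.001] sd [0.035 0.032 0.032] [754.6 132.3 349.8] open 0.501
```

carry_out(series=[[0.062, 0, 0, 0, 0], [0.124, 0, 0, 0, 0], [0.17, 0, 0, 0, 0], [0.202, 0, 0, 0, 0], [0.222, 0, 0, 0, 0], [0.23, 0, 0, 0, 0], [0.23, 0, 0, 0, 0], [0.23, 0, 0, 0, 0], [0.23, 0, 0, 0, 0]])

```text
t: 7.25
eef_pos: [525.2, 130.1, 349.5]
tcp_rot: [3.142, 0.0, -3.132]
ft_force: [0.1, -0.5, -2.9]
opening: 0.504
grip_force: 30.0
```

```bash
python3 -c "
from h import *
mom(); go(523.5,130,199,0.5)"
```

```text
t 7.55 F [0.38 0.08 3.1 ] M [-0.031  0.007 -0.004] sd [0.022 0.032 0.031] [524.7 130.1 349.7] open 0.503
go [ 1.200e-03 -1.000e-04  1.507e-01] turn 0.0 yaw now -179.5
```

Tin A shows no shift in moment, so it is packed. I set it back.

carry_out(series=[[0, 0, 0.03, 0, 0], [0, 0, 0.07, 0, 0], [0, 0, 0.11, 0, 0], [0, 0, 0.135, 0, 0], [0, 0, 0.145, 0, 0], [0, 0, 0.149, 0, 0], [0, 0, 0.15, 0, 0], [0, 0, 0.15, 0, 0], [0, 0, 0.15, 0, 1], [0, 0, 0.15, 0, 1], [0, 0, 0.15, 0, 1], [0, 0, 0.15, 0, 1], [0, 0, 0.09, 0, 1], [0, 0, 0.03, 0, 1], [0, 0, -0.03, 0, 1], [0, 0, -0.03, 0, 1]])

```text
t: 9.55
eef_pos: [524.7, 130.2, 383.9]
tcp_rot: [3.141, 0.008, -3.132]
ft_force: [0.0, 0.1, -0.9]
opening: 1.0
grip_force: 0.0
```

```bash
python3 -c "
from h import *
show('scene');s=env.state();print(s['opening'],s['eef_pos'],s['tcp_rot']);go(554.5,-134,380,15.5);go(554.5,-134,199,15.5)"
```

```text
scene [291. 143.] [ 468.8 -339.5] [151.4  52.8] 3.7 54.1
scene [295. 187.] [ 553.6 -132.8] [151.7  51.2] 15.2 54.8
scene [345. 241.] [526.3 132. ] [148.4  50.3] 0.8 54.8
scene [595. 371.] [220.4 719.5] [ 10.1 156.4] 90.6 56.5
0.9984683027712056 [524.40693764 130.12943987 381.39257039] [ 3.14106961  0.00385028 -3.13228646]
go [-0.0276 -0.2644  0.0014] turn -15.0 yaw now -179.5
go [-0.0269 -0.2645  0.1824] turn -15.0 yaw now -179.5
```

carry_out(series=[[-0.028, -0.264, 0, -15, 1], [-0.028, -0.264, 0, -15, 1], [-0.028, -0.264, 0, -15, 1], [-0.028, -0.264, 0, -15, 1], [-0.028, -0.264, 0, -15, 1], [-0.028, -0.264, 0, -15, 1], [-0.028, -0.264, 0.06, -15, 1], [-0.028, -0.264, 0.12, -15, 1], [-0.028, -0.264, 0.16, -15, 1], [-0.028, -0.264, 0.176, -15, 1], [-0.028, -0.264, 0.18, -15, 1], [-0.028, -0.264, 0.18, -15, 1], [-0.028, -0.264, 0.18, -15, 0], [-0.028, -0.264, 0.18, -15, 0], [-0.028, -0.264, 0.18, -15, 0], [-0.028, -0.264, 0.18, -15, 0], [-0.028, -0.264, 0.18, -15, 0], [-0.028, -0.264, 0.18, -15, 0]])

```text
t: 11.85
eef_pos: [555.1, -133.6, 199.7]
tcp_rot: [3.142, 0.0, -2.871]
ft_force: [-1.0, -0.8, 0.5]
opening: 0.504
grip_force: 30.0
```

carry_out(series=[[0, 0, -0.01, 0, 0], [0, 0, -0.03, 0, 0], [0, 0, -0.06, 0, 0], [0, 0, -0.09, 0, 0], [0, 0, -0.12, 0, 0], [0, 0, -0.14, 0, 0], [0, 0, -0.15, 0, 0], [0, 0, -0.15, 0, 0], [0, 0, -0.15, 0, 0], [0, 0, -0.15, 0, 0]])

```text
t: 13.1
eef_pos: [555.1, -133.6, 348.9]
tcp_rot: [3.141, -0.001, -2.871]
ft_force: [-0.2, 0.2, -2.5]
opening: 0.503
grip_force: 30.0
```

```bash
python3 -c "
from h import *
mom();print(env.state())"
```

```text
t 13.4 F [-0.09  0.17  2.99] M [-0.06   0.03  -0.021] sd [0.027 0.013 0.014] [ 555.1 -133.6  349.5] open 0.502
{'t': 13.4, 'joints': array([-3.51837579e-01,  4.77179227e-01,  1.75567566e+00,  1.42550516e-04,
        9.09052824e-01, -2.19381498e+00]), 'qvel': array([-0.0007108 , -0.0026408 , -0.0010714 , -0.00181876,  0.00040343,
       -0.0019178 ]), 'tau': array([-3.27208982e-03, -5.83675396e+01, -2.31453753e+01, -6.59152376e-02,
        5.50655031e-02, -5.34562901e-05]), 'eef_pos': array([ 555.11989686, -133.5811549 ,  349.53183021]), 'tcp_rot': array([ 3.14131751e+00, -1.90264579e-04, -2.87049916e+00]), 'ft_force': array([ 0.13727406,  0.69689873, -3.72698638]), 'moment': array([0.07286375, 0.0604578 , 0.00586279]), 'grip_force': 29.99395251274109, 'opening': 0.5021670390903711}
```

carry_out(series=[[-0.062, 0, 0, 0, 0], [-0.124, 0, 0, 0, 0], [-0.17, 0, 0, 0, 0], [-0.202, 0, 0, 0, 0], [-0.222, 0, 0, 0, 0], [-0.23, 0, 0, 0, 0], [-0.23, 0, 0, 0, 0], [-0.23, 0, 0, 0, 0], [-0.23, 0, 0, 0, 0]])

```text
t: 14.52
eef_pos: [776.2, -72.4, 350.1]
tcp_rot: [-3.142, 0.0, -2.871]
ft_force: [0.0, -0.1, -2.7]
opening: 0.503
grip_force: 30.0
```

```bash
python3 -c "
from h import *
mom(8)"
```

```text
t 14.925 F [-0.05 -0.09  3.05] M [-0.045  0.006 -0.001] sd [0.013 0.032 0.035] [776.7 -72.  349.7] open 0.501
```

carry_out(series=[[0.062, 0, 0, 0, 0], [0.124, 0, 0, 0, 0], [0.17, 0, 0, 0, 0], [0.202, 0, 0, 0, 0], [0.222, 0, 0, 0, 0], [0.23, 0, 0, 0, 0], [0.23, 0, 0, 0, 0], [0.23, 0, 0, 0, 0], [0.23, 0, 0, 0, 0]])

```text
t: 16.05
eef_pos: [555.6, -133.4, 349.5]
tcp_rot: [3.141, 0.0, -2.87]
ft_force: [-0.3, -0.2, -2.9]
opening: 0.506
grip_force: 30.0
```

```bash
python3 -c "
from h import *
mom(8)"
```

```text
t 16.45 F [ 0.14 -0.05  3.19] M [-0.055 -0.012  0.006] sd [0.024 0.018 0.027] [ 555.1 -133.6  349.7] open 0.501
```

Tin B is also steady, so I set it down and go to tin C.

carry_out(series=[[0, 0, 0.03, 0, 0], [0, 0, 0.07, 0, 0], [0, 0, 0.11, 0, 0], [0, 0, 0.135, 0, 0], [0, 0, 0.145, 0, 0], [0, 0, 0.149, 0, 0], [0, 0, 0.15, 0, 0], [0, 0, 0.15, 0, 0], [0, 0, 0.15, 0, 1], [0, 0, 0.15, 0, 1], [0, 0, 0.15, 0, 1], [0, 0, 0.15, 0, 1], [0, 0, 0.09, 0, 1], [0, 0, 0.03, 0, 1], [0, 0, -0.03, 0, 1], [0, 0, -0.03, 0, 1], [0, 0, -0.03, 0, 1]])

```text
t: 18.58
eef_pos: [554.8, -133.5, 379.2]
tcp_rot: [3.141, -0.0, -2.871]
ft_force: [0.1, 0.1, -0.4]
opening: 1.001
grip_force: 0.0
```

```bash
python3 -c "
from h import *
show('scene');go(468.5,-340.5,380,4.5);go(468.5,-340.5,199.8,4.5);s=env.state();print(s['t'],s['eef_pos'])"
```

```text
scene [295. 187.] [ 556.  -131.1] [148.6  51.9] 14.0 54.3
scene [345. 241.] [526.  132.3] [148.9  48. ] 0.7 54.8
scene [595. 371.] [220.4 719.4] [ 11.1 156.7] 90.8 56.3
go [ 0.1386 -0.1763 -0.0015] turn 11.0 yaw now -164.5
go [ 0.1384 -0.1765  0.1787] turn 11.0 yaw now -164.5
18.625 [ 554.86798389 -133.51448468  378.49189862]
```

carry_out(series=[[0.1385, -0.1765, 0, 11, 1], [0.1385, -0.1765, 0, 11, 1], [0.1385, -0.1765, 0, 11, 1], [0.1385, -0.1765, 0, 11, 1], [0.1385, -0.1765, 0, 11, 1], [0.1385, -0.1765, 0.06, 11, 1], [0.1385, -0.1765, 0.12, 11, 1], [0.1385, -0.1765, 0.16, 11, 1], [0.1385, -0.1765, 0.176, 11, 1], [0.1385, -0.1765, 0.18, 11, 1], [0.1385, -0.1765, 0.18, 11, 1], [0.1385, -0.1765, 0.18, 11, 0], [0.1385, -0.1765, 0.18, 11, 0], [0.1385, -0.1765, 0.18, 11, 0], [0.1385, -0.1765, 0.18, 11, 0], [0.1385, -0.1765, 0.18, 11, 0], [0.1385, -0.1765, 0.18, 11, 0]])

```text
t: 20.75
eef_pos: [469.0, -340.9, 199.7]
tcp_rot: [-3.141, 0.0, -3.063]
ft_force: [0.3, -2.2, 0.3]
opening: 0.502
grip_force: 30.0
```

carry_out(series=[[0, 0, -0.01, 0, 0], [0, 0, -0.03, 0, 0], [0, 0, -0.06, 0, 0], [0, 0, -0.09, 0, 0], [0, 0, -0.12, 0, 0], [0, 0, -0.14, 0, 0], [0, 0, -0.15, 0, 0], [0, 0, -0.15, 0, 0], [0, 0, -0.15, 0, 0], [0, 0, -0.15, 0, 0]])

```text
t: 22.0
eef_pos: [468.9, -340.7, 348.8]
tcp_rot: [3.14, -0.001, -3.063]
ft_force: [-0.1, -0.2, -5.3]
opening: 0.5
grip_force: 30.0
```

```bash
python3 -c "
from h import *
mom(8)"
```

```text
t 22.4 F [ 0.04 -0.05  4.9 ] M [-0.023 -0.014  0.   ] sd [0.018 0.038 0.025] [ 468.9 -340.7  349.6] open 0.503
```

carry_out(series=[[-0.062, 0, 0, 0, 0], [-0.124, 0, 0, 0, 0], [-0.17, 0, 0, 0, 0], [-0.202, 0, 0, 0, 0], [-0.222, 0, 0, 0, 0], [-0.23, 0, 0, 0, 0], [-0.23, 0, 0, 0, 0], [-0.23, 0, 0, 0, 0], [-0.23, 0, 0, 0, 0]])

```text
t: 23.52
eef_pos: [697.6, -322.9, 350.0]
tcp_rot: [-3.142, 0.0, -3.063]
ft_force: [-0.3, 0.1, -4.9]
opening: 0.507
grip_force: 30.0
```

```bash
python3 -c "
from h import *
mom(8)"
```

```text
t 23.925 F [-0.17 -0.06  5.07] M [-0.026 -0.052 -0.012] sd [0.022 0.024 0.007] [ 698.2 -322.6  349.7] open 0.502
```

The mass reads 0.5 kg, against 0.31 kg for each of the others, and there is a small moment shift. Tin C is the likely one, so I shake it with a sharp reversal.

carry_out(series=[[0.062, 0, 0, 0, 0], [0.124, 0, 0, 0, 0], [0.186, 0, 0, 0, 0], [0.248, 0, 0, 0, 0], [0.186, 0, 0, 0, 0], [0.124, 0, 0, 0, 0], [0.078, 0, 0, 0, 0], [0.046, 0, 0, 0, 0], [0.026, 0, 0, 0, 0], [0.018, 0, 0, 0, 0], [0.018, 0, 0, 0, 0], [0.018, 0, 0, 0, 0], [0.018, 0, 0, 0, 0]])

```text
t: 25.55
eef_pos: [679.7, -324.3, 350.0]
tcp_rot: [-3.142, 0.0, -3.063]
ft_force: [-0.5, 0.1, -4.5]
opening: 0.504
grip_force: 30.0
```

```bash
python3 -c "
from h import *
mom(10)"
```

```text
t 26.05 F [-0.17 -0.24  5.24] M [-0.008 -0.088  0.   ] sd [0.037 0.019 0.027] [ 680.3 -324.   349.7] open 0.502
```

carry_out(series=[[0.062, 0, 0, 0, 0], [0.124, 0, 0, 0, 0], [0.062, 0, 0, 0, 0], [0.0, 0, 0, 0, 0], [0.062, 0, 0, 0, 0], [0.124, 0, 0, 0, 0], [0.17, 0, 0, 0, 0], [0.202, 0, 0, 0, 0], [0.222, 0, 0, 0, 0], [0.23, 0, 0, 0, 0], [0.23, 0, 0, 0, 0], [0.23, 0, 0, 0, 0], [0.23, 0, 0, 0, 0]])

```text
t: 27.68
eef_pos: [451.5, -342.0, 349.6]
tcp_rot: [3.142, 0.0, -3.062]
ft_force: [-0.3, -0.5, -5.3]
opening: 0.505
grip_force: 30.0
```

```bash
python3 -c "
from h import *
mom(10)"
```

```text
t 28.175 F [-0.02  0.07  5.19] M [-0.04   0.077 -0.006] sd [0.018 0.041 0.028] [ 451.  -342.2  349.7] open 0.503
```

Confirmed: the moment shifted by 0.165 N m end to end, so tin C holds the puck. Next it goes to the tray.

```bash
python3 -c "
from h import *
go(472,332,350,-3)"
```

```text
go [-7.420e-02  6.704e-01 -3.000e-04] turn 7.5 yaw now -175.5
```

carry_out(series=[[-0.005, 0.03, 0, 0, 0], [-0.012, 0.08, 0, 1, 0], [-0.018, 0.135, 0, 2, 0], [-0.024, 0.19, 0, 3, 0], [-0.03, 0.245, 0, 4, 0], [-0.036, 0.3, 0, 5, 0], [-0.042, 0.355, 0, 6, 0], [-0.048, 0.41, 0, 7, 0], [-0.055, 0.465, 0, 7.5, 0], [-0.06, 0.52, 0, 7.5, 0], [-0.066, 0.575, 0, 7.5, 0], [-0.07, 0.62, 0, 7.5, 0], [-0.072, 0.65, 0, 7.5, 0], [-0.074, 0.665, 0, 7.5, 0], [-0.074, 0.67, 0, 7.5, 0], [-0.074, 0.67, 0, 7.5, 0], [-0.074, 0.67, 0, 7.5, 0], [-0.074, 0.67, 0, 7.5, 0]])

```text
t: 30.42
eef_pos: [472.0, 330.9, 349.9]
tcp_rot: [3.142, 0.0, 3.089]
ft_force: [-0.3, 0.2, -4.7]
opening: 0.503
grip_force: 30.0
```

```bash
python3 -c "
from h import *
p,d,W=look('scene');cv2.imwrite('pics/tray.png',p[...,::-1]);go(472,332,205,-3);print(env.state()['eef_pos'])"
```

```text
go [0.     0.0009 0.1449] turn -0.0 yaw now 177.0
[471.96244403 331.05452133 349.8563757 ]
```

View pics/tray.png

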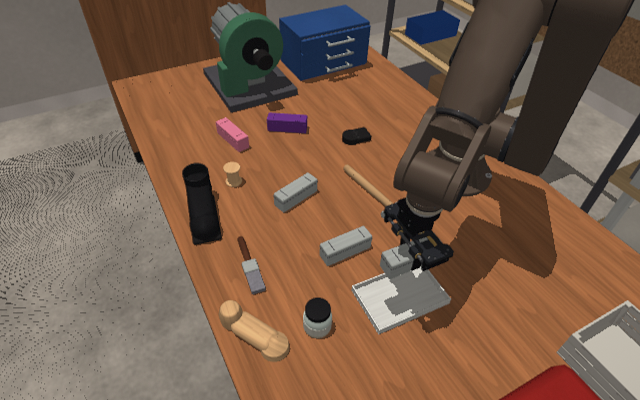

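The view shows tin C held above the tray, with the tray at about (400,297), and the other two tins standing at (296,191) and (346,245). I lower it to 146 mm down.

carry_out(series=[[0, 0, 0.02, 0, 0], [0, 0, 0.06, 0, 0], [0, 0, 0.1, 0, 0], [0, 0, 0.125, 0, 0], [0, 0, 0.137, 0, 0], [0, 0, 0.142, 0, 0], [0, 0, 0.145, 0, 0], [0, 0, 0.146, 0, 0], [0, 0, 0.146, 0, 0]])

```text
t: 31.6
eef_pos: [471.9, 331.7, 204.3]
tcp_rot: [3.141, 0.001, 3.09]
ft_force: [0.7, -0.2, -4.8]
opening: 0.501
grip_force: 30.0
```

carry_out(series=[[0, 0, 0.0005, 0, 0], [0, 0, 0.001, 0, 0], [0, 0, 0.001, 0, 0], [0, 0, 0.001, 0, 0.75], [0, 0, 0.001, 0, 0.75], [0, 0, 0.001, 0, 0.75], [0, 0, 0.001, 0, 0.75], [0, 0, -0.03, 0, 0.75], [0, 0, -0.08, 0, 0.75], [0, 0, -0.14, 0, 0.75], [0, 0, -0.2, 0, 0.75], [0, 0, -0.2, 0, 0.75]])

```text
t: 33.1
eef_pos: [471.8, 331.6, 408.2]
tcp_rot: [3.137, 0.007, 3.09]
ft_force: [0.2, -0.6, -0.6]
opening: 0.745
grip_force: 0.0
```

carry_out(series=[[0.06, 0, 0, 0, 0.75], [0.12, 0, 0, 0, 0.75], [0.12, 0, 0, 0, 0.75]])

```text
t: 33.48
eef_pos: [348.9, 337.7, 403.1]
tcp_rot: [-3.14, -0.002, 3.092]
ft_force: [0.1, -0.1, 0.5]
opening: 0.747
grip_force: 0.0
```

```bash
python3 -c "
from h import *
s=env.state();print(s['t'],s['eef_pos'],s['ft_force'])
show('top')
p,d,W=show('scene');cv2.imwrite('pics/end.png',p[...,::-1])"
```

```text
33.475 [348.9110087  337.65799257 403.06614338] [ 0.08352319 -0.13727313  0.53813973]
top [348. 194.] [ 552.7 -134.6] [149.1  47.5] 15.2 55.3
top [242. 201.] [522.3 128.8] [147.8  48.6] 1.2 55.4
top [160. 217.] [468.3 330.5] [ 50.3 150.5] 177.4 59.1
scene [295. 187.] [ 555.8 -131.8] [148.  49.] 16.7 54.7
scene [345. 241.] [526.2 132.5] [ 49.5 148.6] 179.7 54.6
scene [403. 285.] [469.6 333.1] [ 51.3 151. ] 177.0 58.4
scene [595. 371.] [220.6 719.4] [156.5   9.8] 89.6 56.2
```

View pics/end.png

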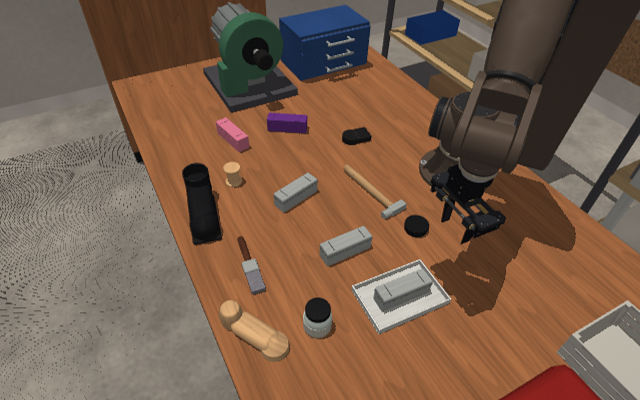

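Tin C lies flat in the tray at (403,288), its top at 59 mm. The other two stand where they were and nothing else has moved, so I hand the job in.

```bash
python3 -c "
from cell import env
print(env.job_done())"
```

```text
the job is handed in; nothing more can be done
None
```

The tin with the loose piece is the third one (tin C, the one farthest to the robot's right); it now lies flat in the tray, the other two stand upright on the bench, and the job is handed in (no verdict was returned).

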